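# Lock the spare filter cartridge into the filling bench's open bayonet mount

## Robot

A 6-joint arm with a two-finger parallel gripper is mounted at the origin on the work surface. World frame = base frame: x ahead of the robot, y to its left, z up, the work surface at z = 0. Lengths are in m, angles in rad, forces in N, time in s.
With the tool pointing down it reaches from about 0.375 to 0.975 m from the base axis. Payload 3.8 kg.
Tool frame: the origin (TCP) lies on the centre line of the jaws, within the pads' length; the fingertips stand 25 mm ahead of it and the grasp point (between the pads) lies 6 mm ahead of it; z points along the fingers, y is the line along which they close (so a half turn about z gives the same grasp; the last joint's range is limited). The gripper opens to 85 mm and grips with 20 to 120 N. Pads are 22 mm wide; open, the fingers measure 114 mm over their backs; the gripper's body (76 mm by 85 mm) begins 54 mm behind the grasp point. The pads swing forward as they close: fully open they stand 13 mm farther back than shut.
Start: joints at [1.231, 0.264, 1.604, -0, 1.274, -0.037], TCP at [0.201, 0.644, 0.256] pointing down, gripper open.
Joint ranges: [-2.63, 2.63], [-0.94, 2.18], [0.31, 2.57], [-1.31, 4.45], [0, 2.66], [-2.55, 2.55]. Speed limits (rad/s): [2.57, 2.57, 3.14, 3.14, 3.14, 3.14].

## Interface

Orientations are given as a rotation vector (axis times angle).
In Python, from workcell import bot gives the robot as it stands. The module is installed in compiled form; this text tells all that it offers.
- The arm moves only by the tool play_rows, never from a script. Its argument "commands" is a list that holds one entry, the list of rows, each a list of 7 numbers: the shift along the tool's x, y, z as a fraction of full scale, then the turn, a rotation vector about the tool's x, y, z as a fraction of full scale, then the closure, from -1 (fully open) to 1 (shut). A call has 1 to 8 rows; each row is the pose to reach, as a shift and turn from the pose commanded when the call began, along the tool's axes at that moment, turning the shorter way round; what a row does not reach only later rows make up. Full scale, the value 1, is 60 cm for a shift and 180 degrees for a turn. A row lasts 1/10 s, in which the tool goes at most 50 mm and 8.59 degrees, less where a joint would pass 70% of its speed; a pose out of reach is approached as far as the arm can. A call with a number of a shift or a turn outside -1 to 1 is refused whole. A call with a gripper value outside its range is refused whole. The fingers move at their own pace and stop on an object; "force" is the grip in N (left out, the last holds). Time passes only in rows, so rows that repeat a pose let the fingers close. It gives the time, the measured TCP pose, the force, the opening and the grip force at its end, in the units of the state.
- bot.read_state(): the state, without advancing time (a new reading comes with each control period).
- bot.read_camera(name): name is "scene" or "top" or "wrist"; returns the picture (420x560x3 uint8, blue, green, red); there is no depth.
- bot.camera_params(name): a dict with "fov_y" (degrees; the focal length in pixels is half the picture's height over the tangent of half this angle, whatever the lens; pixels are square), "cx", "cy" (the principal point, pixels), "rvec" (rotation vector, rad) and "tvec" (3), from world to camera coordinates, as OpenCV has them. Camera axes: x right, y down, z forward; pixel columns grow to the right and rows downward; lengths in m; the calibration is good to about 2 mm. A picture is of the moment at which its call begins: read the wrist's pose just before it. camera_params takes no time and is no camera call; for the wrist camera it gives the pose at the moment of the call.
- bot.finish_job(): hands the job in; it is judged then, once.
The state is a dict: "time": time; "q": joint angles; "joint_vel": joint speeds; "joint_torque": joint torques, N m; "tool_pos": TCP position; "tcp_rot": TCP orientation; "wrist_force": force on the tool from outside, world axes, zero at the start; "torque": the same for the moment, N m; "width": opening from 0.0 (shut) to 1.0 (fully open); "grip_force": force on a finger pad.
Only numpy, scipy, OpenCV 4.12 (cv2) and the standard library are available. Lean on these libraries where they do the work, as an engineer would, in place of code of your own. Each camera call takes 0.05 s, during which the arm holds its last target. There are 200 camera calls.

## Task

Fit the loose winged filter cartridge into the empty bayonet mount: pick it up by its wing, enter its two lugs through the two slots in the mount's rim, push it down against the spring, turn it a quarter turn clockwise (seen from above) so that it locks upright, and let go. Leave the taller, round-knobbed filter standing where it is.

Things in the scene. Friction and masses are not known exactly. Their poses are not given: they have to be found in the camera images.
- cartridge_center (a point): Loose cartridge standing upright, 106 mm tall, 0.17 kg; point at its centre, 53 mm up, z up. White body 66 mm across, 26 to 70 mm up; on top a flat upright wing, 12 mm thick, 54 mm long, 70 to 106 mm up, along the x axis. Under the body a grey foot 38 mm across with two lugs, also along x (64 mm over the tips, 12 mm wide, 4 to 12 mm up). A half turn changes nothing.
- mount_rim (a point): Empty mount: aluminium cup 84 mm across, fixed; point on its axis at the rim, 62 mm above the table, z up. Two slots in the rim along its x axis (sectors of some 60 degrees, out to 36 mm), two ledges 8 mm thick between them (opening 48 mm), pipe stubs along y. Lugs enter with cartridge x along mount x, either way round, 4 mm and 12 degrees to spare. The other mount is full: leave it.
- locked_center (a point): Where the cartridge's centre is once locked: 33 mm over the rim, wing along mount y (over the stubs). Going in, the foot meets the spring seat (3 N) with the centre 4 mm above this point; the body meets the rim, a hard stop, 6 mm below it (6 N). From there to 4 mm higher it turns clockwise to a stop 90 degrees on, not the other way; let go, the spring lifts it to this point.
- plain_filter_center (a point): The filter to leave alone: loose, white, 72 mm across and 122 mm tall, round knob on top, no wing and no lugs; point at its centre, 61 mm above its underside.

How it is judged:
At the end, for the whole second after the job is handed in: The winged cartridge is locked in the empty mount: its axis within 12 mm of the mount's, its centre point 20 to 38 mm above the mount's rim, its wing within 25 degrees of the mount's y axis (across the slots), upright within 10 degrees, at rest and released (horizontal distance between cartridge_center and mount_rim below 0.012 m and z of cartridge_center in the frame of mount_rim between 0.02 and 0.038 m and angle between the x axis of cartridge_center and the y axis of mount_rim, either way round below 0.44 rad and angle between cartridge_center's own z axis and vertical below 0.17 rad and linear speed of cartridge below 0.02 m/s and contact force between the fingers and cartridge below 0.2 N); the robot touches nothing.
It fails at once if the round-knobbed filter is moved more than 40 mm (distance of plain_filter_center from where it was at the start of the episode above 0.04 m).
It also fails if it takes over 45 s, if anything falls off the work surface, if the arm or the gripper's body presses on something with over 40 N, if the wrist force passes 120 N, or if a joint passes its speed limit or range.

## Working session

There is one attempt and no reset: what is moved stays moved. The work goes in short steps, Python scripts to look and compute and a tool call to move; the robot and the scene stay as the last step left them, time stands still between calls to the robot, and variables do not carry over. Pictures are saved under pics/ and viewed, at most 10 in all, crops included, and the job is handed in when it is done.

Besides the shell and the picture viewer there is one more tool, called after "Request:" as name([rows], argument=value, ...), one row to a line, values as JSON. play_rows: Moves the arm, as the interface text tells. Its arguments: {"type":"object","properties":{"commands":{"type":"array"},"force":{"type":"number"}},"required":["commands"]}

```bash
mkdir -p pics; cat > h.py <<'E'
import numpy as np, cv2
from workcell import bot
from scipy.spatial.transform import Rotation as R
def ray(p,u,v):
    f=210/np.tan(np.radians(p["fov_y"])/2); M=cv2.Rodrigues(np.array(p["rvec"],float))[0]
    d=M.T@np.array([(u-p["cx"])/f,(v-p["cy"])/f,1.]); return -M.T@np.array(p["tvec"]),d
def atz(p,u,v,z):
    c,d=ray(p,u,v); return c+d*(z-c[2])/d[2]
def proj(p,X):
    f=210/np.tan(np.radians(p["fov_y"])/2); M=cv2.Rodrigues(np.array(p["rvec"],float))[0]
    c=M@np.array(X)+np.array(p["tvec"]); return c[0]/c[2]*f+p["cx"],c[1]/c[2]*f+p["cy"]
def tri(a,b):
    A=[];y=[]
    for c,d in(a,b):
        d=d/np.linalg.norm(d);P=np.eye(3)-np.outer(d,d);A.append(P);y.append(P@c)
    return np.linalg.lstsq(np.vstack(A),np.hstack(y),rcond=None)[0]
E
python3 - <<'E'
from h import *
print(bot.read_state())
for n in("scene","top"):
    print(n,bot.camera_params(n)); cv2.imwrite(f"pics/{n}0.png",bot.read_camera(n))
E
```

```text
{'time': 0.0, 'q': array([ 1.23108846e+00,  2.64785236e-01,  1.60541566e+00,  2.71293397e-05,
        1.27372291e+00, -3.68644050e-02]), 'joint_vel': array([ 0.00018985,  0.00054641,  0.00144573, -0.00037538, -0.00071097,
        0.00097131]), 'joint_torque': array([ 4.24822683e-04, -5.15076900e+01, -3.67330992e+01, -2.01065486e-04,
        1.26384161e-02,  3.32218451e-05]), 'tool_pos': array([0.20104554, 0.64362862, 0.25491787]), 'tcp_rot': array([-0.47383202, -3.10518491,  0.00358889]), 'wrist_force': array([-0.4168976 , -0.07639227, -0.9516103 ]), 'torque': array([-0.04211339, -0.07329578, -0.02941818]), 'grip_force': 0.0, 'width': 1.000007202938515}
scene {'fov_y': 52.984783240985955, 'cx': 276.32108664646483, 'cy': 212.19236693409545, 'rvec': array([ 1.30155189,  2.32783986, -0.84170918]), 'tvec': array([ 0.26510524, -0.2705586 ,  1.14287288])}
top {'fov_y': 51.866991748187594, 'cx': 286.0248513458154, 'cy': 211.39509293850753, 'rvec': array([ 2.1520482 , -2.03453845,  0.22987155]), 'tvec': array([-0.029346  ,  0.5584596 ,  0.83786551])}
```

View pics/scene0.png

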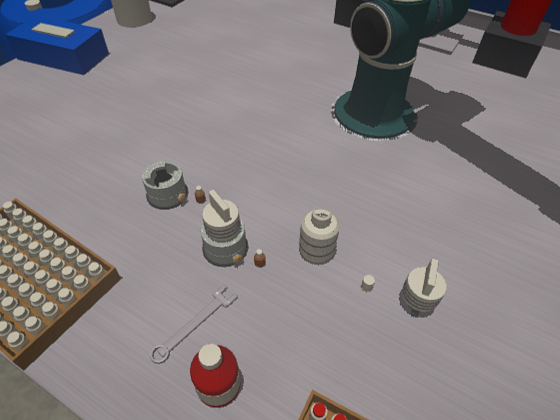

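View pics/top0.png

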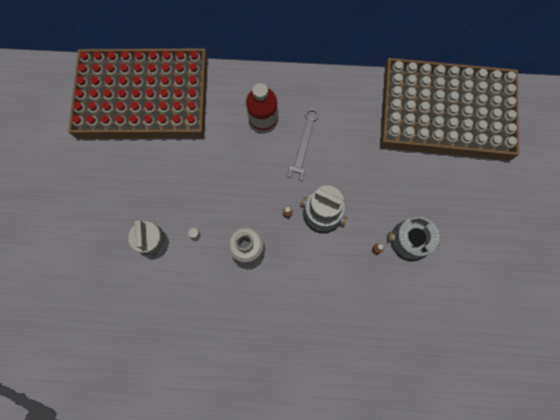

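The loose cartridge is at top px (145,237) and scene (425,288). The empty mount is at top (417,238) and scene (163,185), and the round-knob filter at top (247,245). I'll enlarge both targets.

```bash
python3 - <<'E'
from h import *
T=cv2.imread("pics/top0.png");S=cv2.imread("pics/scene0.png")
c=lambda I,x,y:cv2.resize(I[y:y+60,x:x+80],(400,300),interpolation=cv2.INTER_CUBIC)
cv2.imwrite("pics/c1.png",np.vstack([np.hstack([c(T,105,207),c(T,377,208)]),np.hstack([c(S,385,257),c(S,123,155)])]))
pt,ps=bot.camera_params("top"),bot.camera_params("scene")
print(atz(pt,145,237,.09),atz(pt,417,238,.062),atz(ps,163,172,.062),atz(ps,432,262,.106),atz(pt,247,245,.12))
E
```

```text
[0.48494588 0.28090958 0.09      ] [ 0.51853929 -0.27088973  0.062     ] [ 0.51845732 -0.27862518  0.062     ] [0.47377667 0.28301902 0.106     ] [0.47578769 0.07219265 0.12      ]
```

View pics/c1.png

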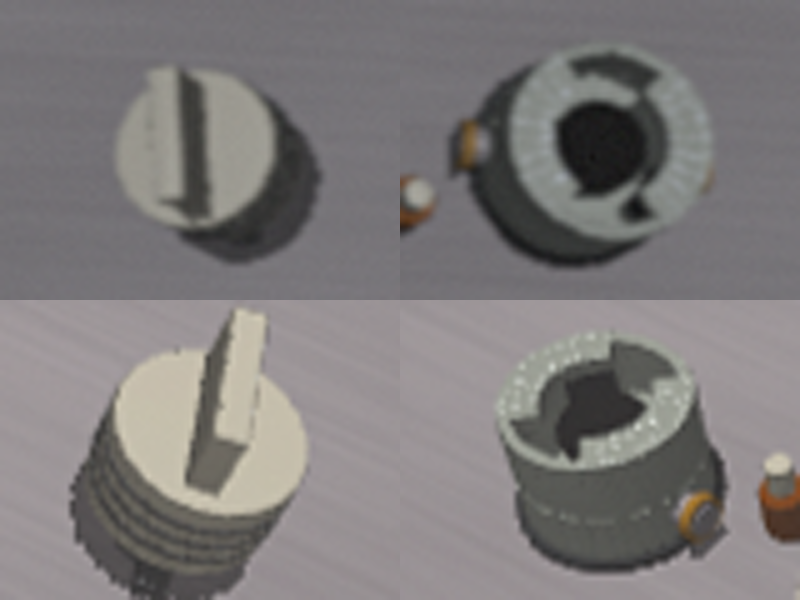

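The top-left crop shows the wing's top face, with ends at about full-image (137.6,220.6) and (139.4,247). In the scene view the ends are (435.4,259.2) and (431.2,285). The mount rim centre is at top (419.4,236.4) and scene (162.4,175.4), with its slots running roughly up and down in the top image.

```bash
python3 - <<'E'
from h import *
pt,ps=bot.camera_params("top"),bot.camera_params("scene")
t=lambda a,b:tri(ray(pt,*a),ray(ps,*b))
E1=t((137.6,220.6),(431.2,285));E2=t((139.4,247),(435.4,259.2))
print(E1,E2,(E1+E2)/2,np.degrees(np.arctan2(*(E1-E2)[1::-1])))
print(t((419.4,236.4),(162.4,175.4)))
g=lambda x,y:atz(pt,377+(x-400)/5,208+y/5,.062)[:2]
m=g(612,142)
for p in((568,65),(660,75)): d=g(*p)-m;print(m,d,np.degrees(np.arctan2(d[1],d[0])))
# stubs at z~?
a,b=[atz(pt,377+(x-400)/5,208+y/5,.03)[:2] for x,y in((470,143),(708,180))];print(a,b,np.degrees(np.arctan2(*(b-a)[::-1])))
s=bot.read_state();M=R.from_rotvec(s["tcp_rot"]).as_matrix();print(M)
w=bot.camera_params("wrist");c,_=ray(w,0,0);print(w, M.T@(c-s["tool_pos"]), M.T@cv2.Rodrigues(w["rvec"])[0].T)
# shift to above cartridge
for z in(.23,):
  C=(E1+E2)/2; print(M.T@(np.r_[C[:2],z]-s["tool_pos"])/.6)
E
```

```text
[0.51508192 0.29591778 0.10245914] [0.46248507 0.28572717 0.10217985] [0.4887835  0.29082247 0.1023195 ] 10.965162861580405
[ 0.52324422 -0.2775396   0.05640082]
[ 0.52216758 -0.27587036] [0.03154749 0.01781779] 29.457433864792787
[ 0.52216758 -0.27587036] [ 0.02941252 -0.02028248] -34.58962464103782
[ 0.52447394 -0.22477905] [ 0.51412493 -0.32591325] -95.84271104447413
[[-9.54521446e-01  2.98141431e-01 -7.03625230e-04]
 [ 2.98142248e-01  9.54519457e-01 -1.95095321e-03]
 [ 8.99639897e-05 -2.07200709e-03 -9.99997849e-01]]
{'fov_y': 58.60650113976299, 'cx': 279.73512245012273, 'cy': 213.47565964786887, 'rvec': array([-2.33716236, -1.72001012, -0.24211171]), 'tvec': array([-0.67248095, -0.03685181,  0.38038817])} [ 0.07128967 -0.00113733 -0.1186091 ] [[ 4.40106109e-04 -9.60078491e-01 -2.79730400e-01]
 [ 9.99999674e-01  6.11761746e-04 -5.26340105e-04]
 [ 6.76456172e-04 -2.79730077e-01  9.60078448e-01]]
[-0.63309829 -0.41832511  0.04256038]
```

Request:
play_rows([
  [[-0.633,-0.418,0.01,0,0,-0.157,-1],[-0.633,-0.418,0.01,0,0,-0.157,-1],[-0.633,-0.418,0.01,0,0,-0.157,-1],[-0.633,-0.418,0.01,0,0,-0.157,-1],[-0.633,-0.418,0.01,0,0,-0.157,-1],[-0.633,-0.418,0.01,0,0,-0.157,-1],[-0.633,-0.418,0.01,0,0,-0.157,-1],[-0.633,-0.418,0.01,0,0,-0.157,-1]],
])

```text
time: 0.9
tool_pos: [0.4539, 0.3336, 0.2506]
tcp_rot: [0.299, -3.127, 0.0]
wrist_force: [-0.3, -1.0, -0.6]
width: 1.003
grip_force: 0.0
```

```bash
cat >> h.py <<'E'
def go(x,y,z,yaw):
    s=bot.read_state();A=R.from_rotvec(s["tcp_rot"])
    c,n=np.cos(np.radians(yaw)),np.sin(np.radians(yaw))
    B=R.from_matrix(np.array([[c,n,0],[n,-c,0],[0,0,-1]]))
    d=A.inv().apply(np.array([x,y,z])-s["tool_pos"])
    X=A.as_matrix()[:,0]
    print("t",round(s["time"],2),"pos",s["tool_pos"].round(4),"yaw",np.degrees(np.arctan2(X[1],X[0])).round(2),"q",s["q"].round(2),"F",s["wrist_force"].round(1),"w",round(s["width"],3),"g",round(s["grip_force"],1))
    print("shift",(d/.6).round(4),"dist",np.linalg.norm(d).round(3),"turn",((A.inv()*B).as_rotvec()/np.pi).round(4))
E
python3 -c "
from h import *
go(.4888,.2908,.25,191)"
```

```text
t 0.9 pos [0.4539 0.3336 0.2506] yaw -169.08 q [ 0.59  0.06  1.85  0.    1.23 -1.17] F [-0.3 -1.  -0.6] w 1.003 g 0.0
shift [-0.0437 -0.0811  0.0011] dist 0.055 turn [-0.0001 -0.0001 -0.0004]
```

Request:
play_rows([
  [[-0.02,-0.05,0,0,0,0,-1],[-0.02,-0.05,0,0,0,0,-1],[-0.02,-0.05,0,0,0,0,-1],[-0.02,-0.05,0,0,0,0,-1]],
])

```text
time: 1.3
tool_pos: [0.47, 0.309, 0.2507]
tcp_rot: [0.299, -3.126, -0.0]
wrist_force: [0.8, 0.3, -0.4]
width: 1.003
grip_force: 0.0
```

```bash
python3 -c "
from h import *
import json
s=bot.read_state();p=bot.camera_params('wrist');cv2.imwrite('pics/w1.png',bot.read_camera('wrist'))
np.save('w1.npy',p,allow_pickle=True)
go(.523,-.277,.25,176)"
```

```text
t 1.35 pos [0.4699 0.3093 0.2508] yaw -169.01 q [ 0.54  0.06  1.85  0.    1.23 -1.23] F [-0.7  1.  -0.2] w 0.998 g 0.0
shift [ 0.0993 -0.9761  0.0011] dist 0.589 turn [ 0.0001 -0.0002  0.0833]
```

View pics/w1.png

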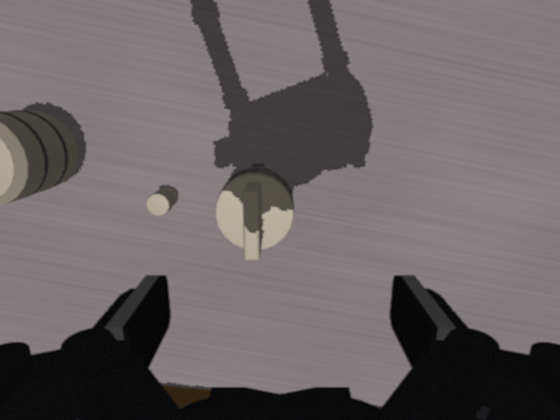

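The wing's top face spans u 244–261 and v 183–260, centred near (253,221) and aligned with the tool. Next I look at the mount.

Request:
play_rows([
  [[0.1,-0.976,0,0,0,0.083,-1],[0.1,-0.976,0,0,0,0.083,-1],[0.1,-0.976,0,0,0,0.083,-1],[0.1,-0.976,0,0,0,0.083,-1],[0.1,-0.976,0,0,0,0.083,-1],[0.1,-0.976,0,0,0,0.083,-1],[0.1,-0.976,0,0,0,0.083,-1],[0.1,-0.976,0,0,0,0.083,-1]],
])

```text
time: 2.15
tool_pos: [0.5061, -0.0905, 0.2513]
tcp_rot: [0.107, 3.139, 0.0]
wrist_force: [1.0, 0.7, 1.0]
width: 0.999
grip_force: 0.0
```

```bash
python3 -c "
from h import *
p=np.load('w1.npy',allow_pickle=True).item()
for z in(.102,.106):print([atz(p,u,v,z).round(4) for u,v in((253,221),(252.5,185),(253,260))])
pt=bot.camera_params('top');print('tri',tri(ray(p,253,221.5),ray(pt,138.4,233.8)))
go(.523,-.277,.25,176)"
```

```text
[array([0.4855, 0.2907, 0.102 ]), array([0.4585, 0.2856, 0.102 ]), array([0.5166, 0.296 , 0.102 ])]
[array([0.4842, 0.2907, 0.106 ]), array([0.4576, 0.2857, 0.106 ]), array([0.5148, 0.296 , 0.106 ])]
tri [0.48805779 0.29114703 0.09903246]
t 2.15 pos [ 0.5061 -0.0905  0.2513] yaw 176.11 q [-0.23 -0.04  1.95  0.    1.23 -1.73] F [1.  0.7 1. ] w 0.999 g 0.0
shift [-0.0492 -0.3082  0.0022] dist 0.187 turn [0.0001 0.0003 0.0006]
```

Request:
play_rows([
  [[-0.045,-0.265,0,0,0,0,-1],[-0.045,-0.265,0,0,0,0,-1],[-0.045,-0.265,0,0,0,0,-1],[-0.045,-0.265,0,0,0,0,-1],[-0.045,-0.265,0,0,0,0,-1],[-0.045,-0.265,0,0,0,0,-1]],
])

```text
time: 2.75
tool_pos: [0.5218, -0.2488, 0.2507]
tcp_rot: [-0.109, -3.139, -0.002]
wrist_force: [-0.7, -0.7, -0.1]
width: 0.999
grip_force: 0.0
```

```bash
python3 -c "
from h import *
p=bot.camera_params('wrist');I=bot.read_camera('wrist');cv2.imwrite('pics/w2.png',I)
np.save('w2.npy',p,allow_pickle=True)
c=I[140:290,180:380];cv2.imwrite('pics/w2c.png',cv2.resize(c,(800,600),interpolation=cv2.INTER_CUBIC))
go(.486,.291,.25,191)"
```

```text
t 2.8 pos [ 0.5219 -0.2485  0.2508] yaw 176.08 q [-0.49  0.09  1.82  0.    1.23 -1.99] F [0.6 0.6 0.2] w 1.002 g 0.0
shift [0.121  0.8929 0.0024] dist 0.541 turn [ 0.0004 -0.0002 -0.0829]
```

View pics/w2c.png

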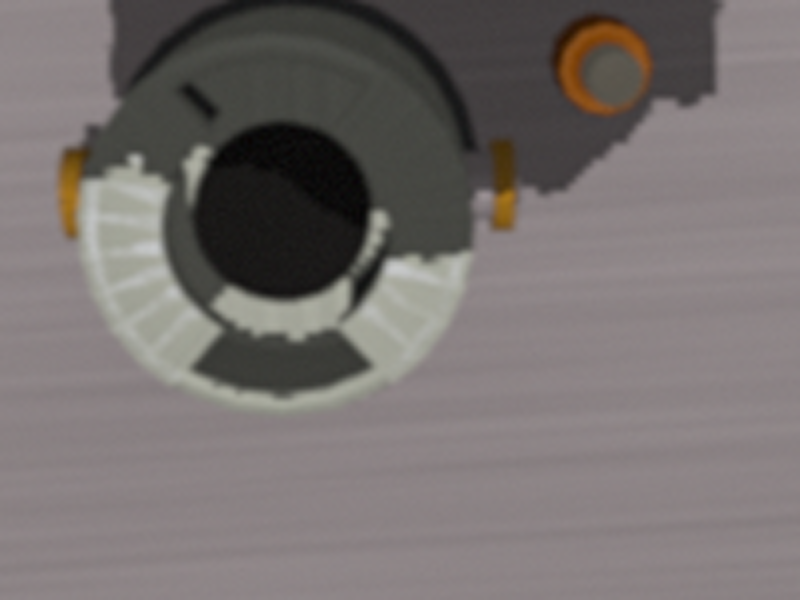

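The crop (×4, origin 180,140) shows the mount rim. The slot's outer corners are at (192,370), (373,367), (185,88) and (372,75), so the slots lie along tool x to about 1°. The stubs are at (72,195) and (500,185).

```bash
python3 -c "
from h import *
p=np.load('w2.npy',allow_pickle=True).item()
g=lambda x,y:atz(p,180+x/4,140+y/4,.062)[:2]
P=np.array([g(*q) for q in((192,370),(373,367),(372,75),(185,88))]);print(P.mean(0))
def fit(P):
    A=np.c_[2*P,np.ones(len(P))];r=np.linalg.lstsq(A,(P**2).sum(1),rcond=None)[0];print('c',r[:2],'r',np.sqrt(r[2]+r[0]**2+r[1]**2))
fit(P);fit(np.array([g(*q) for q in((78,215),(474,215),(276,410),(165,380),(390,382))]))
d=(P[0]+P[1]-P[2]-P[3]);print('yaw',np.degrees(np.arctan2(d[1],d[0])))
for a,b in(((72,195),(500,185)),): 
  d=g(*b)-g(*a);print('stub',np.degrees(np.arctan2(d[1],d[0])))
"
```

```text
[ 0.52350941 -0.27497457]
c [ 0.52366776 -0.27420349] r 0.03672334696993776
c [ 0.52302662 -0.27586495] r 0.041835519054789806
yaw -4.406728752300593
stub 87.42233581113952
```

Request:
play_rows([
  [[0.12,0.89,0,0,0,-0.083,-1],[0.12,0.89,0,0,0,-0.083,-1],[0.12,0.89,0,0,0,-0.083,-1],[0.12,0.89,0,0,0,-0.083,-1],[0.12,0.89,0,0,0,-0.083,-1],[0.12,0.89,0,0,0,-0.083,-1],[0.12,0.89,0,0,0,-0.083,-1],[0.12,0.89,0,0,0,-0.083,-1]],
])

```text
time: 3.6
tool_pos: [0.4943, 0.1524, 0.2515]
tcp_rot: [-0.303, 3.126, 0.001]
wrist_force: [0.9, 0.3, 0.2]
width: 0.998
grip_force: 0.0
```

```bash
python3 -c "
from h import *
go(.486,.291,.25,191)"
```

```text
t 3.6 pos [0.4943 0.1524 0.2515] yaw -168.91 q [ 0.25 -0.03  1.94  0.    1.23 -1.51] F [0.9 0.3 0.2] w 0.998 g 0.0
shift [-0.0308  0.2294  0.0025] dist 0.139 turn [0.0001 0.0003 0.0005]
```

Request:
play_rows([
  [[-0.022,0.2,0,0,0,0,-1],[-0.022,0.2,0,0,0,0,-1],[-0.022,0.2,0,0,0,0,-1],[-0.022,0.2,0,0,0,0,-1],[-0.022,0.2,0,0,0,0,-1],[-0.022,0.2,0.1,0,0,0,-1],[-0.022,0.2,0.1,0,0,0,-1],[-0.022,0.2,0.1,0,0,0,-1]],
])

```text
time: 4.4
tool_pos: [0.4841, 0.267, 0.1883]
tcp_rot: [0.297, -3.121, 0.004]
wrist_force: [-0.9, 0.4, 0.4]
width: 1.002
grip_force: 0.0
```

```bash
python3 -c "
from h import *
p=bot.camera_params('wrist');I=bot.read_camera('wrist');cv2.imwrite('pics/w3.png',I)
np.save('w3.npy',p,allow_pickle=True)
go(.486,.291,.1,191)
print(proj(p,(.486,.291,.106)))"
```

```text
t 4.45 pos [0.4857 0.2678 0.1904] yaw -169.15 q [ 0.46  0.09  1.93 -0.    1.12 -1.3 ] F [ 0.3 -0.2  0.9] w 1.001 g 0.0
shift [-0.0083  0.0381  0.1506] dist 0.093 turn [-0.0003 -0.0009 -0.0008]
(np.float64(322.1833466348554), np.float64(247.440300738041))
```

View pics/w3.png

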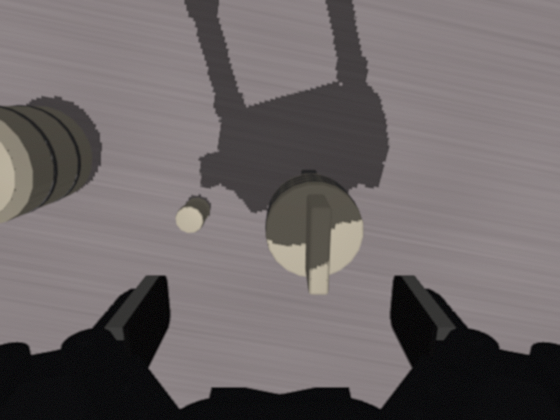

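The wing's top face is now centred at about (319,244), against a prediction of (322,247), so my position is good to about 2 mm.

```bash
python3 -c "
from h import *
p=np.load('w3.npy',allow_pickle=True).item();q=np.load('w1.npy',allow_pickle=True).item()
E=[atz(p,u,v,.106) for u,v in((318,194.5),(319,294))];print(E,(E[0]+E[1])/2)
d=E[1]-E[0];print(np.degrees(np.arctan2(d[1],d[0])),tri(ray(p,319,244.5),ray(q,253,221.5)))
C=(E[0]+E[1])/2;go(C[0],C[1],.13,191);go(C[0],C[1],.1,191)"
```

```text
[array([0.45603841, 0.28190824, 0.106     ]), array([0.51524376, 0.29562666, 0.106     ])] [0.48564109 0.28876745 0.106     ]
13.045737116620298 [0.48796028 0.29061472 0.09594104]
t 4.45 pos [0.4857 0.2678 0.1904] yaw -169.15 q [ 0.46  0.09  1.93 -0.    1.12 -1.3 ] F [ 0.3 -0.2  0.9] w 1.001 g 0.0
shift [-0.0068  0.0345  0.1006] dist 0.064 turn [-0.0003 -0.0009 -0.0008]
t 4.45 pos [0.4857 0.2678 0.1904] yaw -169.15 q [ 0.46  0.09  1.93 -0.    1.12 -1.3 ] F [ 0.3 -0.2  0.9] w 1.001 g 0.0
shift [-0.007   0.0345  0.1506] dist 0.093 turn [-0.0003 -0.0009 -0.0008]
```

Request:
play_rows([
  [[-0.006,0.036,0.08,0,0,0,-1],[-0.006,0.036,0.08,0,0,0,-1],[-0.006,0.036,0.08,0,0,0,-1],[-0.006,0.036,0.08,0,0,0,-1]],
])

```text
time: 4.85
tool_pos: [0.4874, 0.291, 0.1454]
tcp_rot: [-0.298, 3.124, 0.002]
wrist_force: [0.0, 0.6, -0.3]
width: 1.0
grip_force: 0.0
```

```bash
python3 -c "
from h import *
go(.486,.29,.1,191.5)"
```

```text
t 4.85 pos [0.4874 0.291  0.1454] yaw -169.1 q [ 0.49  0.16  1.95 -0.    1.03 -1.27] F [ 0.   0.6 -0.3] w 1.0 g 0.0
shift [ 0.0029 -0.0013  0.0757] dist 0.045 turn [ 0.0002  0.001  -0.0034]
```

Request:
play_rows([
  [[0.002,-0.001,0.075,0,0,-0.003,-1],[0.002,-0.001,0.075,0,0,-0.003,-1],[0.002,-0.001,0.075,0,0,-0.003,-1],[0.002,-0.001,0.075,0,0,-0.003,1],[0.002,-0.001,0.075,0,0,-0.003,1],[0.002,-0.001,0.075,0,0,-0.003,1],[0.002,-0.001,0.075,0,0,-0.003,1],[0.002,-0.001,0.075,0,0,-0.003,1]],
], force=60)

```text
time: 5.65
tool_pos: [0.4851, 0.2901, 0.0985]
tcp_rot: [-0.314, 3.125, 0.0]
wrist_force: [0.4, -0.6, -0.2]
width: 0.144
grip_force: 0.2
```

Request:
play_rows([
  [[0,0,0,0,0,0,1],[0,0,0,0,0,0,1],[0,0,0,0,0,0,1],[0,0,0,0,0,0,1],[0,0,0,0,0,0,1]],
])

```text
time: 6.15
tool_pos: [0.4853, 0.2902, 0.0986]
tcp_rot: [-0.313, 3.125, 0.001]
wrist_force: [0.2, -0.2, 6.0]
width: 0.132
grip_force: 59.0
```

```bash
python3 -c "
from h import *
go(.486,.29,.29,191.5)"
```

```text
t 6.15 pos [0.4853 0.2902 0.0986] yaw -168.55 q [ 0.49  0.21  1.99  0.    0.95 -1.28] F [ 0.2 -0.2  6. ] w 0.132 g 59.0
shift [-0.0014 -0.0005 -0.3191] dist 0.191 turn [ 0.0001  0.0003 -0.0003]
```

Request:
play_rows([
  [[0,0,-0.3,0,0,0,1],[0,0,-0.3,0,0,0,1],[0,0,-0.3,0,0,0,1],[0,0,-0.3,0,0,0,1],[0,0,-0.3,0,0,0,1],[0,0,-0.3,0,0,0,1]],
])

```text
time: 6.75
tool_pos: [0.4846, 0.2899, 0.2776]
tcp_rot: [0.313, -3.126, 0.0]
wrist_force: [-0.7, 0.6, -2.4]
width: 0.131
grip_force: 59.0
```

```bash
python3 -c "
from h import *
go(.523,-.2755,.28,176.5)"
```

```text
t 6.75 pos [0.4846 0.2899 0.2776] yaw -168.55 q [ 0.49  0.04  1.82  0.    1.28 -1.28] F [-0.7  0.6 -2.4] w 0.131 g 59.0
shift [ 0.1243 -0.9362 -0.004 ] dist 0.567 turn [-0.     -0.0001  0.0831]
```

Request:
play_rows([
  [[0.124,-0.936,0,0,0,0.083,1],[0.124,-0.936,0,0,0,0.083,1],[0.124,-0.936,0,0,0,0.083,1],[0.124,-0.936,0,0,0,0.083,1],[0.124,-0.936,0,0,0,0.083,1],[0.124,-0.936,0,0,0,0.083,1],[0.124,-0.936,0,0,0,0.083,1],[0.124,-0.936,0,0,0,0.083,1]],
])

```text
time: 7.55
tool_pos: [0.51, -0.1106, 0.2743]
tcp_rot: [-0.096, -3.134, -0.002]
wrist_force: [0.9, 0.4, -2.2]
width: 0.131
grip_force: 59.3
```

```bash
python3 -c "
from h import *
go(.523,-.2755,.28,176.5)"
```

```text
t 7.55 pos [ 0.51   -0.1106  0.2743] yaw 176.51 q [-0.26 -0.04  1.9   0.    1.28 -1.77] F [ 0.9  0.4 -2.2] w 0.131 g 59.3
shift [-0.0383 -0.273  -0.0101] dist 0.166 turn [ 0.0004 -0.0019  0.    ]
```

Request:
play_rows([
  [[-0.038,-0.273,0,0,0,0,1],[-0.038,-0.273,0,0,0,0,1],[-0.038,-0.273,0,0,0,0,1],[-0.038,-0.273,0,0,0,0,1],[-0.038,-0.273,0,0,0,0,1],[-0.038,-0.273,0,0,0,0,1],[-0.038,-0.273,0.1,0,0,0,1],[-0.038,-0.273,0.1,0,0,0,1]],
])

```text
time: 8.35
tool_pos: [0.5217, -0.2701, 0.2122]
tcp_rot: [-0.092, -3.131, -0.009]
wrist_force: [-1.7, 1.2, -3.6]
width: 0.13
grip_force: 59.5
```

```bash
python3 -c "
from h import *
go(.523,-.2755,.2,176.5)
W=bot.read_camera('wrist');S=bot.read_camera('scene');T=bot.read_camera('top')
c=lambda I,x,y:cv2.resize(I[y:y+90,x:x+120],(400,300),interpolation=cv2.INTER_CUBIC)
z=np.vstack([np.hstack([cv2.resize(W,(400,300)),c(W,220,180)]),np.hstack([c(S,103,100),c(T,360,190)])])
cv2.imwrite('pics/m1.png',z)"
```

```text
t 8.35 pos [ 0.5217 -0.2701  0.2122] yaw 176.62 q [-0.52  0.14  1.84  0.    1.18 -2.03] F [-1.7  1.2 -3.6] w 0.13 g 59.5
shift [-0.0029 -0.009   0.0203] dist 0.013 turn [ 0.0016 -0.0029  0.0007]
```

View pics/m1.png

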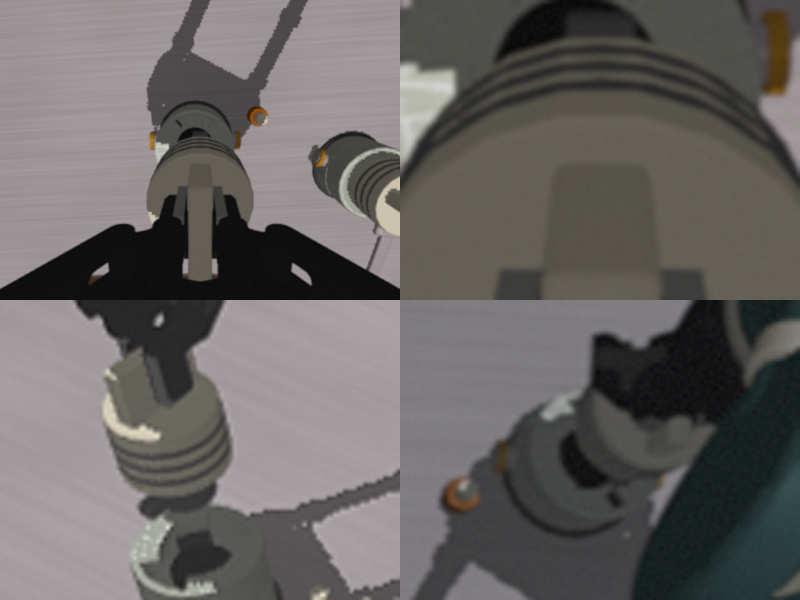

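The cartridge hangs upright and centred between the fingers (disc centre u≈281). The far edge of the body top is at wrist v≈215.5, and the wing's far end base is at v≈229.5. These give the offset along the wing.

```bash
python3 -c "
from h import *
s=bot.read_state();p=bot.camera_params('wrist');A=R.from_rotvec(s['tcp_rot'])
t=s['tool_pos']
for o in(-.003,0,.003): print(o,[np.round(proj(p,t+A.apply([o+r,0,.0286])),1) for r in(.033,.027)])
go(.523,-.2755,.2,176.5)"
```

```text
-0.003 [array([282.4, 210.5]), array([282.4, 224.5])]
0 [array([282.5, 203.4]), array([282.4, 217.5])]
0.003 [array([282.5, 196.2]), array([282.4, 210.5])]
t 8.5 pos [ 0.5242 -0.2721  0.217 ] yaw 176.61 q [-0.52  0.14  1.83  0.    1.18 -2.03] F [-0.2  0.1 -2.2] w 0.127 g 59.5
shift [ 0.0016 -0.0059  0.0283] dist 0.017 turn [ 0.0006 -0.0009  0.0006]
```

```bash
python3 -c "
from h import *
go(.520,-.275,.175,176.5)"
```

```text
t 8.5 pos [ 0.5242 -0.2721  0.217 ] yaw 176.61 q [-0.52  0.14  1.83  0.    1.18 -2.03] F [-0.2  0.1 -2.2] w 0.127 g 59.5
shift [ 0.0065 -0.0054  0.07  ] dist 0.042 turn [ 0.0006 -0.0009  0.0006]
```

Request:
play_rows([
  [[0.0065,-0.0054,0.07,0,0,0,1],[0.0065,-0.0054,0.07,0,0,0,1],[0.0065,-0.0054,0.07,0,0,0,1],[0.0065,-0.0054,0.07,0,0,0,1]],
])

```text
time: 8.9
tool_pos: [0.5225, -0.2775, 0.1789]
tcp_rot: [0.095, 3.136, -0.003]
wrist_force: [0.0, -0.5, -0.9]
width: 0.129
grip_force: 59.5
```

```bash
python3 -c "
from h import *
go(.520,-.275,.15,176.5)
S=bot.read_camera('scene');T=bot.read_camera('top');W=bot.read_camera('wrist')
c=lambda I,x,y:cv2.resize(I[y:y+90,x:x+120],(400,300),interpolation=cv2.INTER_CUBIC)
cv2.imwrite('pics/m2.png',np.vstack([np.hstack([c(S,103,120),c(T,360,190)]),np.hstack([c(W,220,160),cv2.resize(W[120:,:],(400,214))if 0 else cv2.resize(W,(400,300))])]))
go(.520,-.275,.15,176.5)"
```

```text
t 8.9 pos [ 0.5225 -0.2775  0.1789] yaw 176.53 q [-0.53  0.17  1.87  0.    1.1  -2.04] F [ 0.  -0.5 -0.9] w 0.129 g 59.5
shift [0.0046 0.004  0.0482] dist 0.029 turn [-0.0006  0.0012  0.0002]
t 9.05 pos [ 0.5221 -0.2775  0.1784] yaw 176.52 q [-0.53  0.17  1.87  0.    1.1  -2.04] F [-0.2  0.5 -1.6] w 0.127 g 59.5
shift [0.004  0.0041 0.0473] dist 0.029 turn [-0.0005  0.0011  0.0001]
```

View pics/m2.png

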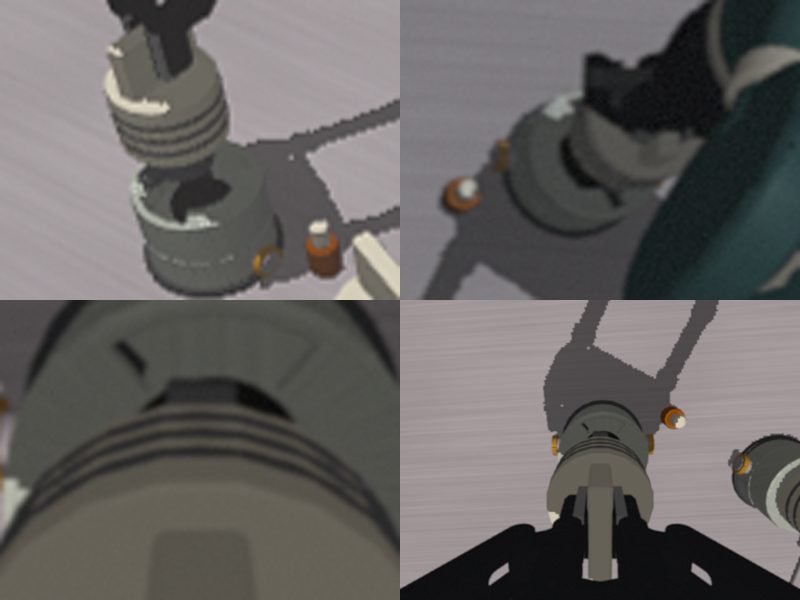

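The wrist crop shows the +x lug (crop u≈204) sitting between the slot edges (mid u≈213). It is about 1.5 mm off toward -y, which matches the remaining TCP error. Correcting and entering.

Request:
play_rows([
  [[0.004,0.004,0,0,0,0,1],[0.004,0.004,0,0,0,0,1],[0.004,0.004,0.02,0,0,0,1],[0.004,0.004,0.035,0,0,0,1],[0.004,0.004,0.045,0,0,0,1],[0.004,0.004,0.045,0,0,0,1],[0.004,0.004,0.045,0,0,0,1]],
])

```text
time: 9.75
tool_pos: [0.5183, -0.2743, 0.1484]
tcp_rot: [-0.096, -3.139, -0.001]
wrist_force: [-0.4, -0.5, -0.8]
width: 0.133
grip_force: 59.6
```

```bash
python3 -c "
from h import *
go(.520,-.275,.137,176.5)"
```

```text
t 9.75 pos [ 0.5183 -0.2743  0.1484] yaw 176.51 q [-0.53  0.19  1.9  -0.    1.05 -2.04] F [-0.4 -0.5 -0.8] w 0.133 g 59.6
shift [-0.0029 -0.001   0.0189] dist 0.012 turn [ 0.0002 -0.0003  0.    ]
```

Request:
play_rows([
  [[-0.002,-0.001,0.006,0,0,0,1],[-0.002,-0.001,0.012,0,0,0,1],[-0.002,-0.001,0.019,0,0,0,1],[-0.002,-0.001,0.019,0,0,0,1],[-0.002,-0.001,0.019,0,0,0,1],[-0.002,-0.001,0.019,0,0,0,1]],
])

```text
time: 10.35
tool_pos: [0.5204, -0.2755, 0.1385]
tcp_rot: [0.096, 3.138, -0.002]
wrist_force: [0.4, -0.8, 2.8]
width: 0.131
grip_force: 60.3
```

```bash
python3 -c "
from h import *
go(.520,-.275,.136,86.5)"
```

```text
t 10.35 pos [ 0.5204 -0.2755  0.1385] yaw 176.51 q [-0.53  0.2   1.91 -0.    1.03 -2.04] F [ 0.4 -0.8  2.8] w 0.131 g 60.3
shift [0.0008 0.0008 0.0042] dist 0.003 turn [2.000e-04 7.000e-04 5.001e-01]
```

Request:
play_rows([
  [[0,0.0005,0.0055,0,0,0,1],[0,0.0005,0.0055,0,0,0,1],[0,0.0015,0.0055,0,0,0.045,1],[-0.0005,0.0025,0.0055,0,0,0.09,1],[-0.001,0.003,0.0055,0,0,0.135,1],[-0.001,0.0035,0.0055,0,0,0.18,1],[-0.0015,0.004,0.0055,0,0,0.225,1],[-0.0015,0.004,0.0055,0,0,0.25,1]],
])

```text
time: 11.15
tool_pos: [0.521, -0.2725, 0.1346]
tcp_rot: [1.296, 2.861, 0.001]
wrist_force: [1.5, 0.3, 5.0]
width: 0.131
grip_force: 60.5
```

```bash
python3 -c "
from h import *
go(.5233,-.2725,.1355,86.5);print(bot.read_state()['torque'])"
```

```text
t 11.15 pos [ 0.521  -0.2725  0.1346] yaw 131.26 q [-0.52  0.21  1.91  0.    1.02 -1.24] F [1.5 0.3 5. ] w 0.131 g 60.5
shift [-0.0025  0.0029 -0.0015] dist 0.002 turn [ 1.000e-04 -0.000e+00  2.486e-01]
[ 0.04607367 -0.14644927  0.07978959]
```

Turning freely, with low forces. Finishing the turn.

Request:
play_rows([
  [[-0.0005,0.001,0,0,0,0.045,1],[-0.001,0.0015,0,0,0,0.09,1],[-0.0015,0.002,0,0,0,0.135,1],[-0.002,0.0025,0,0,0,0.18,1],[-0.0025,0.003,0,0,0,0.225,1],[-0.0025,0.003,0,0,0,0.25,1],[-0.0025,0.003,0,0,0,0.25,1]],
])

```text
time: 11.85
tool_pos: [0.5238, -0.2727, 0.1347]
tcp_rot: [2.287, 2.152, 0.001]
wrist_force: [2.8, -0.5, 4.3]
width: 0.135
grip_force: 60.4
```

```bash
python3 -c "
from h import *
go(.5233,-.2725,.1406,86.5);print(bot.read_state()['torque'])"
```

```text
t 11.85 pos [ 0.5238 -0.2727  0.1347] yaw 86.51 q [-0.52  0.21  1.91  0.    1.02 -0.46] F [ 2.8 -0.5  4.3] w 0.135 g 60.4
shift [ 0.0003 -0.0009 -0.0099] dist 0.006 turn [0.0005 0.0001 0.    ]
[-0.08923513 -0.56814566  0.00597035]
```

Request:
play_rows([
  [[0,0,-0.005,0,0,0,1],[0,0,-0.009,0,0,0,1],[0,0,-0.009,0,0,0,1],[0,0,-0.009,0,0,0,-0.5],[0,0,-0.009,0,0,0,-0.5],[0,0,-0.009,0,0,0,-0.5],[0,0,-0.009,0,0,0,-0.5],[0,0,-0.009,0,0,0,-0.5]],
])

```text
time: 12.65
tool_pos: [0.5226, -0.2725, 0.1393]
tcp_rot: [-2.287, -2.152, 0.001]
wrist_force: [-0.1, 0.7, -0.1]
width: 0.751
grip_force: 0.0
```

Request:
play_rows([
  [[0,0,-0.05,0,0,0,-0.5],[0,0,-0.2,0,0,0,-0.5],[0,0,-0.2,0,0,0,-0.5],[0.2,0,-0.2,0,0,0,-0.5],[0.2,0,-0.2,0,0,0,-0.5],[0.2,0,-0.2,0,0,0,-0.5],[0.2,0,-0.2,0,0,0,-0.5]],
])

```text
time: 13.35
tool_pos: [0.5303, -0.1502, 0.2598]
tcp_rot: [-2.284, -2.156, -0.001]
wrist_force: [-0.2, -0.1, 0.2]
width: 0.751
grip_force: 0.0
```

```bash
python3 -c "
from h import *
go(.5233,-.2725,.3,86.5)
S=bot.read_camera('scene');T=bot.read_camera('top');W=bot.read_camera('wrist')
c=lambda I,x,y:cv2.resize(I[y:y+90,x:x+120],(400,300),interpolation=cv2.INTER_CUBIC)
cv2.imwrite('pics/m3.png',np.vstack([np.hstack([c(S,103,120),c(T,360,190)]),np.hstack([cv2.resize(S,(400,300)),cv2.resize(W,(400,300))])]))"
```

```text
t 13.35 pos [ 0.5303 -0.1502  0.2598] yaw 86.71 q [-0.32  0.03  1.87  0.    1.25 -0.26] F [-0.2 -0.1  0.2] w 0.751 g 0.0
shift [-2.041e-01  1.000e-04 -6.710e-02] dist 0.129 turn [-0.     -0.0002  0.0012]
```

View pics/m3.png

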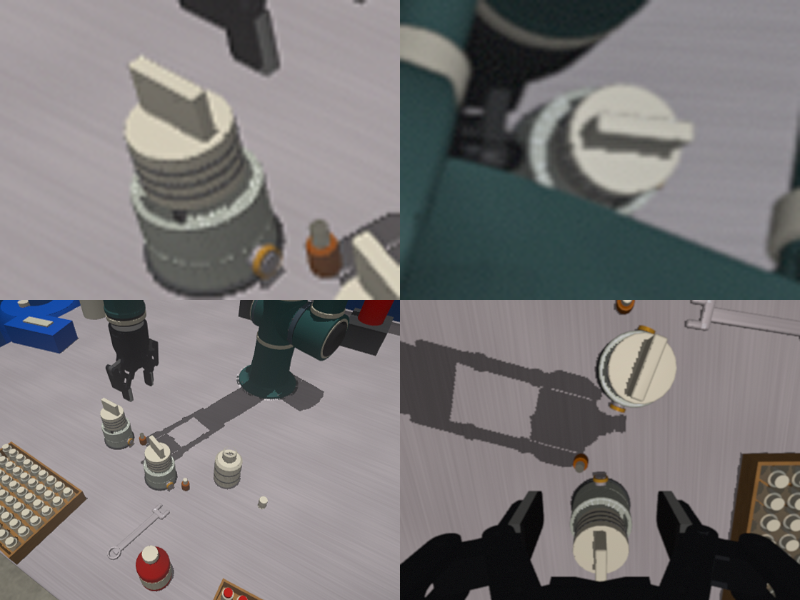

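The cartridge stands upright in the mount with its wing over the stubs and the gripper is clear. The wing-top centre is at scene ≈(154.5,143.5). I'll check that against the locked pose and hand in if it matches.

```bash
python3 -c "
from h import *
p=bot.camera_params('scene')
e=np.array(proj(p,(.5233,-.2755,.148)));print(e)
if np.linalg.norm(e-(154.5,143.5))<6: print(bot.finish_job())"
```

```text
[154.00699699 142.79704589]
the job is handed in; nothing more can be done
None
```

The winged cartridge is locked in the empty mount and released, and the job was handed in at about 13.5 s. The final camera check put the wing top within 1 pixel of its locked position, but no verdict came back from the hand-in.

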